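# Shut and latch the lid of a component test fixture

## Task

The part is already in the high-voltage component test fixture: get the fixture ready for the test. With the fingertips only, never taking the lid or the latch between the fingers, push the open lid gently down until it is fully shut (no slamming), and only then push the thumb tab of the slide latch on the front deck across until it stops, so that its tongue lies over the lid's lug and holds it. Do not lift or shift the part inside or any of the things standing on or around the fixture, and finish clear of everything.

Things in the scene. Friction and masses are not known exactly. Their poses are not given: they have to be found in the camera images.
- fixture: Grey metal test fixture, fixed to the bench (all sizes in mm): 230 deep (x) x 220 wide (y) x 80 high (z). Origin: centre of its underside, on the bench. Its x axis points to its back (hinge side), y to its left seen from the front, z up; front face at x = -115. Behind the front deck is an open chamber (walls up to z = 80) that the lid covers.
- deck (a point): Middle of the fixture's solid flat front deck, at fixture (-88.5, 0, 80); the deck is 53 deep (fixture x = -115 to -62) and 220 wide, its top at z = 80. The latch's low steel track, 6 high, lies on it from x = -110 to -86, y = -65 to 36. The deck to the right of the track (y below -65) is bare.
- lid (a joint): Lid angle in rad: 0 = fully shut, growing as it opens upward and backward about the hinge, which lies along the fixture's y axis. Starts at 0.7 to 1.25, can swing to 1.9. A stiff friction hinge (0.6 N m) holds the lid wherever it is left, so it must be pushed all the way down: 1 to 4 N at its front edge. About 0.45 kg.
- lid_push (a point): Point on the lid's outer (upper) face, midway across, 163 from the hinge axis, 16 behind the front edge. The lid: flat plate 7.5 thick, 179 from hinge axis to front edge, 214 wide, cream frame with a clear window; outer face 4 above the hinge plane. Axes turn with the lid: x from front edge to hinge, z out of the outer face. Shut, this face is at fixture z = 88.
- lid_lug (a point): Tip of the steel lug that sticks out 18 beyond the middle of the lid's front edge, 197 from the hinge axis; 26 wide, 3.5 thick. Shut, its top is 4 above the deck.
- lid_hinge (a point): Middle of the hinge axis, at fixture (112, 0, 84). With the lid at angle a, a point at distance r from the axis lies at fixture x = 112 - r cos a, z = 84 + r sin a.
- latch (a joint): Slide-latch travel in m: 0 = open, 0.030 = locked, against its end stop; it slides along the fixture's +y axis. Starts at 0 to 0.003. Friction 2.5 N, no spring: it stays where left. Its steel tongue (24 wide, underside 8 above the deck) passes over the lid's lug only when the lid is fully down.
- latch_tab (a point): Centre of the top of the latch's upright steel thumb tab, which is 24 along x, 8 along y and stands 20 tall (fixture z = 94 to 114). At travel q the point is at fixture (-97, -30 + 1000 q, 114). Push on its -y side face. The bar under it reaches 26 either side along y, top at z = 94.
- dut: The part under test: loose beige block 22 x 40 x 24 high in the chamber between two black terminal blocks. Origin: centre of its underside. Must stay put.
- capacitor: Bystander: loose blue can 22 in diameter, 34 high, standing on the left end of the fixture's front deck. Origin: centre of its underside.
- meter: Bystander: loose cream panel-meter box 70 x 85 x 100 high, with two terminals 18 tall on top, standing to the left of the fixture. Origin: centre of its underside.
- multimeter: Bystander: yellow handheld multimeter lying flat, 190 x 92 x 40 high. Origin: centre of its underside.
- decade_box: Bystander: black decade box with two rows of knobs, 180 x 90 x 60 high. Origin: centre of its underside.
- parts_tray: Bystander: grey divided tray of small components, 150 x 100 x 30 high. Origin: centre of its underside.
- screwdriver: Bystander: screwdriver 190 long lying on the bench along the fixture's right side, about 30 thick. Origin: underside, mid length.
- solder_spool: Bystander: small grey spool, 52 in diameter, 42 high. Origin: centre of its underside.

How it is judged:
By the outcome, as a careful person would: the job done as asked, in the order asked, and still so for the second after the job is handed in, with the robot touching nothing.
It also fails if it takes over 43 s, if anything falls off the work surface, if the arm or the gripper's body presses on something with over 40 N, if the wrist force passes 120 N, or if a joint passes its speed limit or range.

## Robot

A 6-joint arm with a two-finger parallel gripper is mounted at the origin on the work surface. World frame = base frame: x ahead of the robot, y to its left, z up, the work surface at z = 0. Lengths are in m, angles in rad, forces in N, time in s.
With the tool pointing down it reaches from about 0.25 to 0.775 m from the base axis. Payload 4 kg.
Tool frame: the origin (TCP) lies at the very end of the fingers, on their centre line; the grasp point (between the pads) lies env.hold_point_z behind it (env.hold_point_z is the distance from the TCP to the grasp point, in m); z points along the fingers, y is the line along which they close (so a half turn about z gives the same grasp; the last joint's range is limited). The gripper opens to 85 mm and grips with 20 to 120 N. Pads are 22 mm wide; open, the fingers measure 114 mm over their backs; the gripper's body (76 mm by 85 mm) begins 54 mm behind the grasp point. The pads swing forward as they close: fully open they stand 13 mm farther back than shut.
Start: joints at [0.997, 0.087, 1.371, -0, 1.684, -0.103], TCP at [0.249, 0.49, 0.231] pointing down, gripper open.
Joint ranges: [-3.1, 3.1], [-0.76, 2.03], [0.27, 2.55], [-1.08, 4.22], [0.17, 2.65], [-2.57, 2.57]. Speed limits (rad/s): [2.79, 2.79, 3.14, 3.14, 3.14, 3.14].

## Interface

Orientations are given as a unit quaternion [w, x, y, z].
In Python, from station import env, cams, order gives the robot as it stands.
- The arm moves only by the tool move_arm, never from a script. Its argument "targets" is a list of rows, each a list of 5 numbers: the shift along the tool's x, y, z in cm, then the turn about the tool's z in degrees, then the closure, from 0 (fully open) to 1 (shut). In form: [[tx, ty, tz, turn, claw], ...]. A call has 1 to 8 rows; each row shifts and turns the commanded pose from where the row before left it, along the tool's axes as they then stand; what a row does not reach is not made up. A row lasts 1/10 s, in which the tool goes at most 50 mm and 8.59 degrees, less where a joint would pass 70% of its speed; a pose out of reach is approached as far as the arm can. A call with a gripper value outside its range is refused whole. The fingers move at their own pace and stop on an object; "squeeze" is the grip in N (left out, the last holds). Time passes only in rows, so rows that do not move let the fingers close. It gives the time, the measured TCP pose, the force, the opening and the grip force at its end, in the units of the state.
- env.get_state(): the state, without advancing time (a new reading comes with each control period).
- cams.capture(name): name is "side" or "top" or "wrist"; returns (picture, depth): 480x640x3 uint8, red, green, blue; 480x640 float32, m along the optical axis (not along the pixel's ray), 0 where there is no reading.
- cams.get_calibration(name): a dict with "K" (3x3 intrinsics, pixels), "k1" (the pictures are not rectified: a ray, as slopes to the right and down, at radius r is drawn at 1 + k1 r^2 times it, then the intrinsics apply), "world_to_cam" (4x4, takes a point from world to camera coordinates); the wrist camera has in their place "mount" (4x4, takes a point from camera to tool coordinates, whose origin is the TCP and whose axes are the flange's). Camera axes: x right, y down, z forward; pixel columns grow to the right and rows downward; lengths in m; the calibration is good to about 2 mm. A picture is of the moment at which its call begins: read the wrist's pose just before it. get_calibration takes no time and is no camera call.
- order.close_job(): hands the job in; it is judged then, once.
The state is a dict: "t": time; "joint_pos": joint angles; "joint_vel": joint speeds; "tau": joint torques, N m; "eef_pos": TCP position; "tool_rot": TCP orientation; "contact_force": force on the tool from outside, world axes, zero at the start; "wrist_torque": the same for the moment, N m; "finger_gap": finger opening in m; "grasp_force": force on a finger pad.
Only numpy, scipy, OpenCV 4.12 (cv2) and the standard library are available. Lean on these libraries where they do the work, as an engineer would, in place of code of your own. Each camera call takes 0.05 s, during which the arm holds its last target. There are 200 camera calls.

## Working session

There is one attempt and no reset: what is moved stays moved. The work goes in short steps, Python scripts to look and compute and a tool call to move; the robot and the scene stay as the last step left them, time stands still between calls to the robot, and variables do not carry over. Pictures are saved under pics/ and viewed, at most 10 in all, crops included, and the job is handed in when it is done.

Besides the shell and the picture viewer there is one more tool, called after "Emit:" in YAML: its name, and indented under it one key for each argument. move_arm: Moves the arm, as the interface text tells. Its arguments: {"type":"object","properties":{"targets":{"type":"array","items":{"type":"array","items":{"type":"number"}}},"squeeze":{"type":"number"}},"required":["targets"]}

```bash
ls; mkdir -p pics; python3 - <<'E'
from station import env,cams
import cv2,numpy as np
s=env.get_state();print({k:np.round(v,3).tolist() for k,v in s.items()},env.hold_point_z)
for n in("side","top"):
    p,d=cams.capture(n);cv2.imwrite(f"pics/{n}0.png",p[...,::-1]);np.savez(f"pics/{n}0.npz",p=p,d=d)
    print(n,cams.get_calibration(n))
print(cams.get_calibration("wrist"))
E
```

```text
pics
{'t': 0.0, 'joint_pos': [0.997, 0.088, 1.372, 0.0, 1.684, -0.103], 'joint_vel': [0.0, 0.001, -0.002, 0.001, 0.003, 0.0], 'tau': [0.001, -35.187, -31.327, -0.0, 0.011, -0.0], 'eef_pos': [0.249, 0.49, 0.23], 'tool_rot': [-0.0, 0.233, 0.972, -0.001], 'contact_force': [0.114, 0.076, -0.64], 'wrist_torque': [-0.027, -0.003, -0.005], 'grasp_force': 0.0, 'finger_gap': 0.085} 0.0187
side {'K': array([[514.19446865,   0.        , 316.36764594],
       [  0.        , 514.19446865, 250.93610118],
       [  0.        ,   0.        ,   1.        ]]), 'k1': 0.019035435497868382, 'world_to_cam': array([[ 0.96085335, -0.27642911, -0.01864898, -0.50072499],
       [-0.17028554, -0.53612568, -0.82678418,  0.15992036],
       [ 0.21854902,  0.79759401, -0.56221004,  1.11948745],
       [ 0.        ,  0.        ,  0.        ,  1.        ]])}
top {'K': array([[615.5880047 ,   0.        , 327.77350098],
       [  0.        , 615.5880047 , 232.17255287],
       [  0.        ,   0.        ,   1.        ]]), 'k1': -0.07123216718301005, 'world_to_cam': array([[-1.33731135e-03, -9.99979060e-01, -6.33177909e-03,
         2.94077275e-03],
       [-9.99483052e-01,  1.53998597e-03, -3.21132010e-02,
         5.07114764e-01],
       [ 3.21222794e-02,  6.28556054e-03, -9.99464182e-01,
         1.47794488e+00],
       [ 0.00000000e+00,  0.00000000e+00,  0.00000000e+00,
         1.00000000e+00]])}
{'K': array([[389.90943884,   0.        , 312.91527708],
       [  0.        , 389.90943884, 243.41797999],
       [  0.        ,   0.        ,   1.        ]]), 'k1': -0.05773967510659327, 'mount': array([[-4.23058216e-04, -9.48592603e-01, -3.16499440e-01,
         8.09079571e-02],
       [ 9.99999862e-01, -4.99690041e-04,  1.60961165e-04,
        -3.35742211e-04],
       [-3.10838188e-04, -3.16499328e-01,  9.48592683e-01,
        -1.43333448e-01],
       [ 0.00000000e+00,  0.00000000e+00,  0.00000000e+00,
         1.00000000e+00]])}
```

View pics/top0.png

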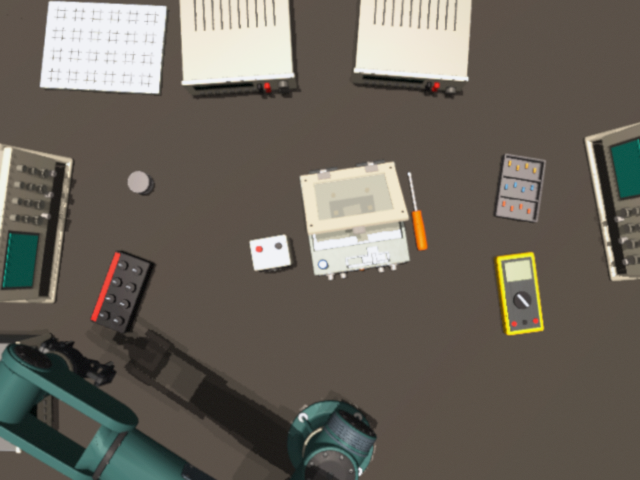

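View pics/side0.png

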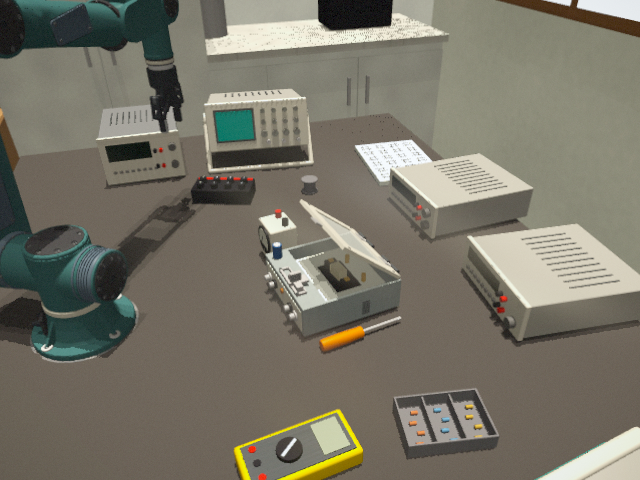

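```bash
cat > h.py <<'E'
import numpy as np,cv2
from station import env,cams
def rays(n,uv):
    c=cams.get_calibration(n);k=np.array([c["k1"],0,0,0,0.])
    return cv2.undistortPoints(np.asarray(uv,float).reshape(-1,1,2),c["K"],k)[:,0],c
def cloud(n,d):
    uv=np.stack(np.meshgrid(np.arange(640),np.arange(480)),-1).reshape(-1,2)
    r,c=rays(n,uv);P=np.c_[r,np.ones(len(r))]*d.reshape(-1,1)
    W=np.linalg.inv(c["world_to_cam"]);return (P@W[:3,:3].T+W[:3,3]).reshape(480,640,3)
def onplane(n,uv,z):
    r,c=rays(n,uv);W=np.linalg.inv(c["world_to_cam"]);D=np.c_[r,np.ones(len(r))]@W[:3,:3].T;o=W[:3,3]
    return o+D*((z-o[2])/D[:,2])[:,None]
def proj(n,P):
    c=cams.get_calibration(n);W=c["world_to_cam"];q=np.asarray(P,float)@W[:3,:3].T+W[:3,3]
    q=q[:,:2]/q[:,2:];q=q*(1+c["k1"]*(q**2).sum(1,keepdims=True));return q@c["K"][:2,:2].T+c["K"][:2,2]
E
python3 - <<'E'
from h import *
z=np.load("pics/top0.npz");p,d=z["p"],z["d"];C=cloud("top",d)
X=C[160:285,295:415]
m=(abs(X[...,2]-.08)<.004)
# deck: largest component in the front
n,l,st,ce=cv2.connectedComponentsWithStats(m.astype(np.uint8))
for i in range(1,n):
    if st[i,4]>100: print(i,st[i],ce[i])
m=(X[...,2]>.03)
pts=X[m];xy=pts[:,:2].astype(np.float32)
f=pts[(pts[:,2]<.086)&(pts[:,2]>.074)]
r=cv2.minAreaRect(f[:,:2].astype(np.float32)*1000);print(r,cv2.boxPoints(r))
big=cv2.resize(p[155:285,290:430],None,fx=5.7,fy=4.6,interpolation=cv2.INTER_CUBIC);cv2.imwrite("pics/c1.png",cv2.resize(p[155:285,290:430],None,fx=4.6,fy=4.6,interpolation=cv2.INTER_CUBIC)[...,::-1])
q=np.load("pics/side0.npz")["p"];cv2.imwrite("pics/c2.png",cv2.resize(q[190:360,250:410],None,fx=3.5,fy=3.5,interpolation=cv2.INTER_CUBIC)[...,::-1])
E
```

```text
26 [  14   61  100   54 1519] [64.22975642 94.6761027 ]
((541.6363525390625, -57.842987060546875), (239.55792236328125, 220.51280212402344), 8.598666191101074) [[ 406.71906    33.265686]
 [ 439.68842  -184.76852 ]
 [ 676.55365  -148.95166 ]
 [ 643.5843     69.08255 ]]
```

View pics/c1.png

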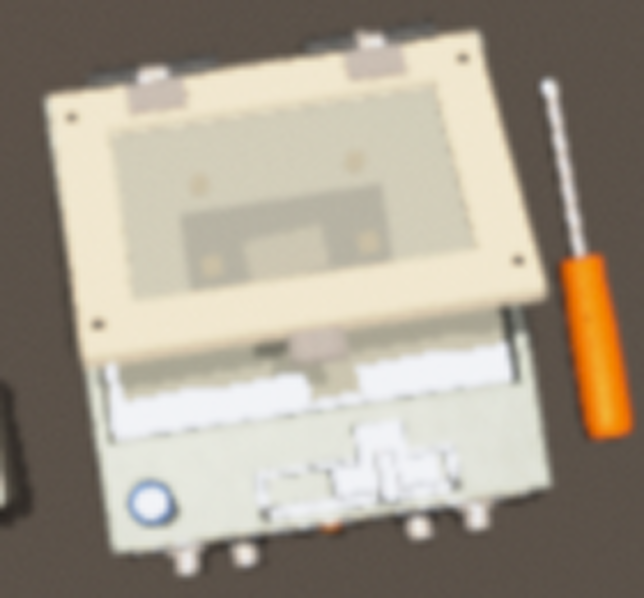

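View pics/c2.png

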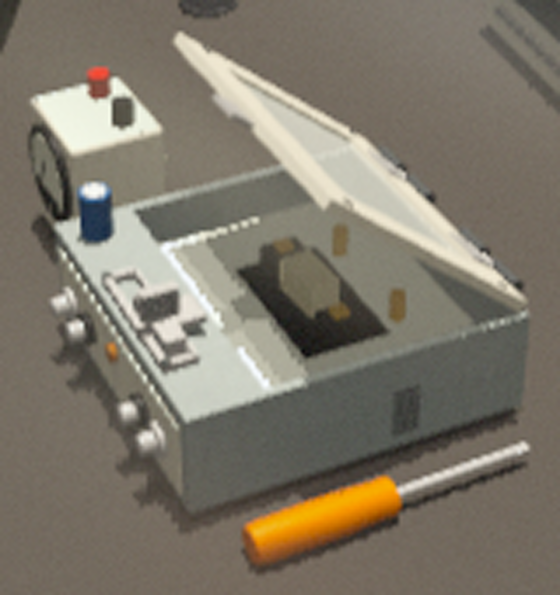

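Top crop: deck front corners at crop (117,550) and (549,487), lid lug about (315,345), capacitor (152,502), tab about (385,470). Side crop confirms lid half-open and latch at the right.

```bash
python3 - <<'E'
from h import *
z=np.load("pics/top0.npz");p,d=z["p"],z["d"];C=cloud("top",d)
uv=np.array([[117,550],[549,487]])/4.6+[290-.4,155-.4]
A,B=onplane("top",uv,.08);print(A,B,np.linalg.norm(A-B))
# deck component fit
X=C[160:285,295:415];m=(abs(X[...,2]-.08)<.004)
n,l,st,ce=cv2.connectedComponentsWithStats(m.astype(np.uint8))
i=1+st[1:,4].argmax();f=X[l==i]
print("deck z",np.median(f[:,2]))
v=B-A;yaw=np.arctan2(v[1],v[0])+np.pi/2;print("yaw edge",np.degrees(yaw))
e=lambda a:np.array([np.cos(a),np.sin(a)])
ex,ey=e(yaw),e(yaw+np.pi/2)
mid=(A+B)[:2]/2;O=mid+.115*ex;print("O",O)
# from the depth
q=(f[:,:2]-O)@np.c_[ex,ey];print("deck extents x,y pct",np.percentile(q,[0,1,99,100],axis=0)*1000)
Y=C[150:290,285:430].reshape(-1,3);F=np.c_[(Y[:,:2]-O)@np.c_[ex,ey],Y[:,2]]*1000
L=F[(F[:,2]>100)&(abs(F[:,1])<105)&(F[:,0]>-60)]
h=np.polyfit(L[:,0],L[:,2],1);
for _ in range(5):
    r=L[:,2]-np.polyval(h,L[:,0]);h=np.polyfit(L[abs(r)<6,0],L[abs(r)<6,2],1)
a=np.arctan(-h[0]);print("lid angle",a,"plane z at hinge112",np.polyval(h,112),"exp",84+4/np.cos(a),(abs(r)<6).mean())
G=L[abs(r)<6];print("lid x range",np.percentile(G[:,0],[0,1,99,100]),"y",np.percentile(G[:,1],[0,1,99,100]),"zmax",G[:,2].max())
cap=F[(F[:,2]>105)&(F[:,0]<-62)&(F[:,1]>40)];print("cap",cap.mean(0),len(cap))
tab=F[(F[:,2]>100)&(F[:,0]<-70)&(abs(F[:,1])<60)];print("tab",np.median(tab,0),tab.min(0),tab.max(0),len(tab))
M=F[(F[:,1]>112)&(F[:,2]>50)];print("meter",M.min(0),M.max(0))
np.save("fix.npy",[*O,yaw])
E
```

```text
[0.40849696 0.03110413 0.08      ] [ 0.43954072 -0.18447111  0.08      ] 0.21779898235289344
deck z 0.07978592732623624
yaw edge 8.19450387432165
O [ 0.53784468 -0.06029208]
deck extents x,y pct [[-115.99385351 -108.73667682]
 [-115.1359643  -107.17128784]
 [ -31.29316781  110.47370356]
 [ -22.7946573   111.84842044]]
lid angle 0.7112185267028098 plane z at hinge112 85.32177057159211 exp 89.28006078435888 0.9241088539670371
lid x range [-40.44254297 -30.22214376  97.22087081 100.93676075] y [-104.82402615 -102.47826076  102.89149923  104.95863907] zmax 217.02823926132032
cap [-80.89242219  75.16489883 872.83846182] 160
tab [-97.11881344 -27.56865535 112.81369589] [-108.81399246  -41.97344087  100.03328606] [-85.45497075  -8.81876407 120.94495826] 47
meter [-90.00942249 112.10356653  50.08031213] [104.18852965 175.04823559 105.91474442]
```

```bash
cat > st.py <<'E'
from h import *
O=np.load("fix.npy");yaw=O[2]
s=env.get_state();p=s["eef_pos"];ex=np.array([np.cos(yaw),np.sin(yaw)]);ey=np.array([-ex[1],ex[0]])
w,x,y,z=s["tool_rot"];t=np.degrees(np.arctan2(2*(x*y+w*z),1-2*(y*y+z*z)))
d=p[:2]-O[:2]
print("t",s["t"],"fix mm",np.round([d@ex*1e3,d@ey*1e3,p[2]*1e3],1),"toolx deg",t%360,"want",188.2,"F",np.round(s["contact_force"],1),"gap",s["finger_gap"],"q6",s["joint_pos"][5])
E
python3 st.py
```

```text
t 0.1 fix mm [-207.2  585.6  230.2] toolx deg 153.02517932720923 want 188.2 F [ 0.4 -1.  -0.1] gap 0.0856367704358177 q6 -0.10310646124476228
```

Emit:
move_arm:
  targets:
    - [0,0,-0.3,-7,1]
    - [0,0,-0.3,-7,1]
    - [0,0,-0.3,-7,1]
    - [0,0,-0.3,-7,1]
    - [0,0,0,-7.2,1]
    - [0,0,0,0,1]
  squeeze: 20

```text
t: 0.7
eef_pos: [0.2494, 0.49, 0.2428]
tool_rot: [-0.0, -0.072, 0.997, -0.0]
contact_force: [-0.5, -0.9, -0.0]
finger_gap: 0.0003
grasp_force: 0.0
```

```bash
python3 st.py
```

```text
t 0.7 fix mm [-207.1  585.8  242.8] toolx deg 188.21146261245633 want 188.2 F [-0.5 -0.9 -0. ] gap 0.0002531954407192607 q6 -0.7171886083455259
```

Emit:
move_arm:
  targets:
    - [-1.4,-4,0,0,1]
    - [-1.4,-4,0,0,1]
    - [-1.4,-4,0,0,1]
    - [-1.4,-4,0,0,1]
    - [-1.4,-4,0,0,1]
    - [-1.4,-4,0,0,1]
    - [-1.4,-4,0,0,1]
    - [-1.4,-4,0,0,1]

```text
t: 1.5
eef_pos: [0.4064, 0.1878, 0.243]
tool_rot: [-0.0, -0.07, 0.998, 0.0]
contact_force: [1.0, 0.6, 0.4]
finger_gap: 0.0
grasp_force: 0.0
```

Emit:
move_arm:
  targets:
    - [-1.4,-4,0,0,1]
    - [-1.4,-4,0,0,1]
    - [-1.4,-4,0,0,1]
    - [-1.4,-4,0,0,1]
    - [-1.4,-4,0,0,1]
    - [-1.4,-4,0,0,1]
    - [0,0,0,0,1]

```text
t: 2.2
eef_pos: [0.5247, -0.0404, 0.2418]
tool_rot: [-0.001, -0.067, 0.998, -0.001]
contact_force: [-0.3, 0.1, -0.7]
finger_gap: 0.0
grasp_force: 0.0
```

```bash
python3 st.py
```

```text
t 2.2 fix mm [-10.1  21.6 241.8] toolx deg 187.7141975172214 want 188.2 F [-0.3  0.1 -0.7] gap 1.8735280596749716e-05 q6 -1.8890744862465334
```

Emit:
move_arm:
  targets:
    - [0,-1.1,0,-0.4,1]
    - [0,-1.1,0,0,1]
    - [0,0,0,0,1]

```text
t: 2.5
eef_pos: [0.5266, -0.0584, 0.2433]
tool_rot: [-0.0, -0.075, 0.997, -0.0]
contact_force: [-0.2, 0.6, -0.8]
finger_gap: 0.0002
grasp_force: 0.0
```

```bash
python3 st.py; python3 - <<'E'
from h import *
s=env.get_state();p,d=cams.capture("wrist");np.savez("pics/w1.npz",p=p,d=d,pos=s["eef_pos"],rot=s["tool_rot"]);cv2.imwrite("pics/w1.png",p[...,::-1])
E
```

```text
t 2.5 fix mm [-10.8   3.5 243.3] toolx deg 188.55621687804432 want 188.2 F [-0.2  0.6 -0.8] gap 0.00022043583307788833 q6 -1.9373271925322237
```

View pics/w1.png

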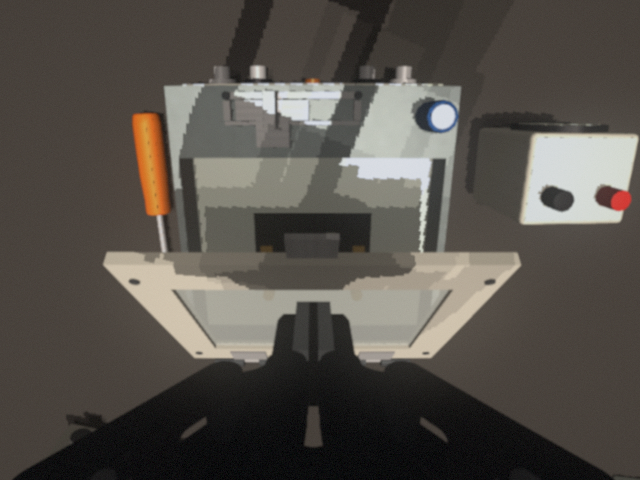

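Wrist view: deck front corners at about (166,87) and (461,86), lid front edge spans (105,255)–(520,255), closed fingertips at (313,305) above the lid; tab near (270,130), capacitor (440,116).

```bash
python3 - <<'E'
from h import *
from scipy.spatial.transform import Rotation as R
z=np.load("pics/w1.npz");p,d=z["p"],z["d"];c=cams.get_calibration("wrist");M=c["mount"]
q=z["rot"];T=np.eye(4);T[:3,:3]=R.from_quat([q[1],q[2],q[3],q[0]]).as_matrix();T[:3,3]=z["pos"];W=T@M
uv=np.stack(np.meshgrid(np.arange(640),np.arange(480)),-1).reshape(-1,2)
r,_=rays("wrist",uv);r=np.c_[r,np.ones(len(r))]
C=(r*d.reshape(-1,1))@W[:3,:3].T+W[:3,3];C=C.reshape(480,640,3)
D=(r@W[:3,:3].T).reshape(480,640,3)
pl=lambda u,v,h:W[:3,3]+D[v,u]*(h-W[2,3])/D[v,u,2]
A,B=pl(461,86,.08),pl(166,87,.08)
v=B-A;print("corners",A,B,np.linalg.norm(v),"yaw",np.degrees(np.arctan2(v[1],v[0]))+90)
f=np.load("fix.npy");yaw=np.radians(8.2)
def fx(P,O=f[:2],yaw=yaw):
    ex=np.array([np.cos(yaw),np.sin(yaw)]);ey=np.array([-ex[1],ex[0]]);return np.c_[(P[:,:2]-O)@np.c_[ex,ey],P[:,2]]*1000
print("corners fix",fx(np.array([A,B])))
dk=C[88:155,120:500].reshape(-1,3);dk=dk[abs(dk[:,2]-.08)<.004];F=fx(dk);print("deck",np.percentile(F,[0,2,50,98,100],axis=0))
# right and left deck edges as slope
rr=[]
for v_ in range(95,150,5):
    g=C[v_,120:500];k=np.where(abs(g[:,2]-.08)<.005)[0];rr.append([*fx(g[k[[0,-1]]])[:,:2].ravel(),k[0]+120,k[-1]+120])
print(np.round(rr,1))
t=C[88:155,200:380].reshape(-1,3);F=fx(t);F=F[(F[:,2]>103)&(F[:,2]<125)];print("tab",np.percentile(F,[0,10,50,90,100],axis=0),len(F))
l=np.r_[C[265:345,150:260].reshape(-1,3),C[265:345,380:480].reshape(-1,3)];F=fx(l);F=F[F[:,2]>95]
for _ in range(6):
    h=np.polyfit(F[:,0],F[:,2],1);e=abs(F[:,2]-np.polyval(h,F[:,0]));F=F[e<max(3,2*np.median(e))]
print("lid",np.arctan(-h[0]),"z at -9",np.polyval(h,-9),"at 112",np.polyval(h,112),len(F))
E
```

```text
corners [0.40944071 0.03466774 0.08      ] [ 0.44265637 -0.18194557  0.08      ] 0.2191451687784894 yaw 8.71787617475158
corners fix [[-113.54717993  112.30309096   80.        ]
 [-111.56643166 -106.83312612   80.        ]]
deck [[-112.11986525 -108.75286171   77.86292756]
 [-110.49635741 -104.91188007   79.2635159 ]
 [ -82.53047649   13.29375041   80.73568883]
 [ -63.1347182   107.68489026   82.27640281]
 [ -62.1784124   112.24575739   83.91736611]]
[[-105.9 -108.  -107.1  111.2  165.   459. ]
 [-102.4 -107.9 -103.5  111.3  166.   459. ]
 [ -98.7 -107.7 -100.   111.4  166.   458. ]
 [ -95.1 -107.   -96.4  111.7  167.   458. ]
 [ -91.5 -107.8  -92.2   78.3  167.   415. ]
 [ -87.9 -107.4  -88.6   79.4  168.   415. ]
 [ -84.2 -108.8  -85.4  111.3  167.   456. ]
 [ -80.5 -107.9  -81.8  111.6  168.   456. ]
 [ -76.8 -107.3  -78.   112.2  169.   456. ]
 [ -72.9 -108.7  -74.3  112.1  169.   455. ]
 [ -69.3 -107.6  -70.6  112.1  170.   455. ]]
tab [[-107.18929831  -31.60764912  103.23769723]
 [-105.14427816  -30.09590349  111.72993364]
 [ -95.16064455  -26.51058874  114.66800094]
 [ -85.51394121  -22.94404019  115.72323556]
 [ -82.77657876  -22.67264102  116.81343622]] 539
lid 0.7345978311101825 z at -9 194.7353535320762 at 112 85.4442901244314 13301
```

```bash
python3 - <<'E'
import numpy as np
f=np.load("fix.npy");y=f[2];e=np.array([np.cos(y),np.sin(y)]);n=np.array([-e[1],e[0]])
O=f[:2]+.001*e+.0015*n;np.save("fix.npy",[*O,np.radians(8.45)])
E
sed -i 's/188.2/188.45/' st.py; python3 st.py
```

```text
t 2.55 fix mm [-11.8   2.8 243.4] toolx deg 188.5979069265999 want 188.45 F [ 0.2  0.6 -0.8] gap -6.927467855417432e-05 q6 -1.9370540887250114
```

Emit:
move_arm:
  targets:
    - [-1,-0.2,0.8,0,1]
    - [0,0,0.8,0,1]
    - [0,0,0.8,0,1]
    - [0,0,0.8,0,1]
    - [0,0,0,0,1]

```text
t: 3.05
eef_pos: [0.536, -0.0578, 0.2091]
tool_rot: [-0.002, -0.075, 0.997, 0.001]
contact_force: [0.5, -0.2, -0.9]
finger_gap: -0.0003
grasp_force: 0.0
```

```bash
python3 st.py
```

```text
t 3.05 fix mm [ -2.5   1.2 209.1] toolx deg 188.64501729695542 want 188.45 F [ 0.5 -0.2 -0.9] gap -0.0002775374932828622 q6 -1.9343637063080623
```

Emit:
move_arm:
  targets:
    - [0,0,0.4,0,1]
    - [0,0,0.4,0,1]
    - [0.2,0,0.3,0,1]
    - [0.2,0,0.3,0,1]
    - [0.2,0,0.3,0,1]
    - [0.2,0,0.3,0,1]
    - [0.2,0,0.3,0,1]
    - [0.2,0,0.3,0,1]

```text
t: 3.85
eef_pos: [0.5251, -0.0602, 0.1855]
tool_rot: [0.0, -0.075, 0.997, -0.0]
contact_force: [-0.2, -0.3, 1.8]
finger_gap: -0.0
grasp_force: 0.9
```

```bash
python3 st.py
```

```text
t 3.85 fix mm [-13.6   0.5 185.5] toolx deg 188.62301887624412 want 188.45 F [-0.2 -0.3  1.8] gap -3.575152187991709e-05 q6 -1.9426808281799883
```

Emit:
move_arm:
  targets:
    - [0.25,0,0.4,0,1]
    - [0.25,0,0.4,0,1]
    - [0.25,0,0.4,0,1]
    - [0.22,0,0.4,0,1]
    - [0.22,0,0.4,0,1]
    - [0.2,0,0.4,0,1]
    - [0.2,0,0.4,0,1]
    - [0.2,0,0.4,0,1]

```text
t: 4.65
eef_pos: [0.5073, -0.0627, 0.1529]
tool_rot: [0.0, -0.075, 0.997, 0.0]
contact_force: [0.6, -0.1, 2.2]
finger_gap: 0.0
grasp_force: 0.8
```

```bash
python3 st.py
```

```text
t 4.65 fix mm [-31.6   0.6 152.9] toolx deg 188.625873201751 want 188.45 F [ 0.6 -0.1  2.2] gap 4.41080033118159e-05 q6 -1.9554732596037385
```

Emit:
move_arm:
  targets:
    - [0.18,0,0.4,0,1]
    - [0.17,0,0.4,0,1]
    - [0.15,0,0.4,0,1]
    - [0.15,0,0.4,0,1]
    - [0.13,0,0.4,0,1]
    - [0.12,0,0.4,0,1]
    - [0.1,0,0.4,0,1]
    - [0.1,0,0.4,0,1]

```text
t: 5.45
eef_pos: [0.4966, -0.0643, 0.121]
tool_rot: [0.0, -0.075, 0.997, 0.0]
contact_force: [1.0, 0.2, 1.1]
finger_gap: -0.0001
grasp_force: 0.7
```

Emit:
move_arm:
  targets:
    - [0.1,0,0.3,0,1]
    - [0.1,0,0.3,0,1]
    - [0.05,0,0.3,0,1]
    - [0.05,0,0.3,0,1]
    - [0.05,0,0.2,0,1]
    - [0.05,0,0.2,0,1]
    - [0,0,0.2,0,1]

```text
t: 6.15
eef_pos: [0.4924, -0.065, 0.1032]
tool_rot: [-0.0, -0.075, 0.997, 0.0]
contact_force: [0.2, -0.1, 0.9]
finger_gap: 0.0001
grasp_force: 0.7
```

```bash
python3 st.py
```

```text
t 6.15 fix mm [-46.6   0.5 103.2] toolx deg 188.62534714448716 want 188.45 F [ 0.2 -0.1  0.9] gap 0.00011001646539944927 q6 -1.966753199325191
```

Now slower towards z = 88.

Emit:
move_arm:
  targets:
    - [0,0,0.2,0,1]
    - [0,0,0.2,0,1]
    - [0,0,0.2,0,1]
    - [0,0,0.15,0,1]
    - [0,0,0.15,0,1]
    - [0,0,0.15,0,1]
    - [0,0,0.1,0,1]
    - [0,0,0.1,0,1]

```text
t: 6.95
eef_pos: [0.4926, -0.065, 0.0907]
tool_rot: [-0.0, -0.075, 0.997, 0.0]
contact_force: [-0.6, -0.5, 1.3]
finger_gap: 0.0003
grasp_force: 0.7
```

Emit:
move_arm:
  targets:
    - [0,0,0.05,0,1]
    - [0,0,0.05,0,1]
    - [0,0,0.05,0,1]
    - [0,0,0.05,0,1]
    - [0,0,0,0,1]

```text
t: 7.45
eef_pos: [0.4927, -0.065, 0.0887]
tool_rot: [0.0, -0.075, 0.997, 0.0]
contact_force: [0.1, -0.2, 1.1]
finger_gap: 0.0001
grasp_force: 0.3
```

Emit:
move_arm:
  targets:
    - [0,0,0.05,0,1]
    - [0,0,0.05,0,1]
    - [0,0,0.05,0,1]
    - [0,0,0,0,1]

```text
t: 7.85
eef_pos: [0.4927, -0.065, 0.088]
tool_rot: [0.0, -0.075, 0.997, -0.0]
contact_force: [-2.2, 0.3, 4.9]
finger_gap: -0.0
grasp_force: 2.5
```

Emit:
move_arm:
  targets:
    - [0,0,0.05,0,1]
    - [0,0,0.05,0,1]
    - [0,0,0,0,1]

```text
t: 8.15
eef_pos: [0.4927, -0.065, 0.0879]
tool_rot: [0.0, -0.075, 0.997, -0.0]
contact_force: [-4.7, 0.7, 9.9]
finger_gap: -0.0001
grasp_force: 4.6
```

Emit:
move_arm:
  targets:
    - [0,0,-0.3,0,1]
    - [0,0,-1.5,0,1]
    - [0,0,-3,0,1]
    - [1.5,-2,0,0,1]
    - [1.5,-2,0,0,1]
    - [1.5,-2,0,0,1]
    - [0.5,-0.2,0,0.1,1]
    - [0,0,0,0,1]

```text
t: 8.95
eef_pos: [0.4522, -0.1339, 0.1339]
tool_rot: [0.0, -0.074, 0.997, 0.0]
contact_force: [1.4, 0.8, -0.4]
finger_gap: -0.0
grasp_force: 0.0
```

```bash
python3 st.py; python3 - <<'E'
from h import *
s=env.get_state();p,d=cams.capture("wrist");np.savez("pics/w2.npz",p=p,d=d,pos=s["eef_pos"],rot=s["tool_rot"]);cv2.imwrite("pics/w2.png",p[...,::-1])
from scipy.spatial.transform import Rotation as R
c=cams.get_calibration("wrist");q=s["tool_rot"];T=np.eye(4);T[:3,:3]=R.from_quat([q[1],q[2],q[3],q[0]]).as_matrix();T[:3,3]=s["eef_pos"];W=T@c["mount"]
uv=np.stack(np.meshgrid(np.arange(640),np.arange(480)),-1).reshape(-1,2)
r,_=rays("wrist",uv);C=(np.c_[r,np.ones(len(r))]*d.reshape(-1,1))@W[:3,:3].T+W[:3,3]
f=np.load("fix.npy");ex=np.array([np.cos(f[2]),np.sin(f[2])]);ey=np.array([-ex[1],ex[0]])
F=np.c_[(C[:,:2]-f[:2])@np.c_[ex,ey],C[:,2]]*1000;F=F[d.ravel()>0]
t=F[(F[:,2]>108)&(F[:,2]<118)&(F[:,0]<-78)&(F[:,0]>-115)&(abs(F[:,1]+27)<20)];print("tab",np.percentile(t,[2,50,98],axis=0),len(t))
l=F[(F[:,0]>-62)&(F[:,0]<20)&(F[:,2]<130)&(F[:,2]>75)&(F[:,1]>20)&(F[:,1]<100)];
if len(l):print("lid z by x",[(x,np.median(l[abs(l[:,0]-x)<5,2])) for x in(-55,-40,-20)])
E
```

```text
t 8.95 fix mm [-96.6 -61.7 133.9] toolx deg 188.4305432945745 want 188.45 F [ 1.4  0.8 -0.4] gap -2.0099357371996293e-05 q6 -2.1267575270773333
tab [[-108.16705154  -32.80247038  108.83739358]
 [ -97.58543352  -28.90992678  114.62508936]
 [ -84.48112302  -24.3783994   116.03056214]] 1054
lid z by x [(-55, np.float64(88.83261858665875)), (-40, np.float64(88.79519194961946)), (-20, np.float64(86.09985487510576))]
```

View pics/w2.png

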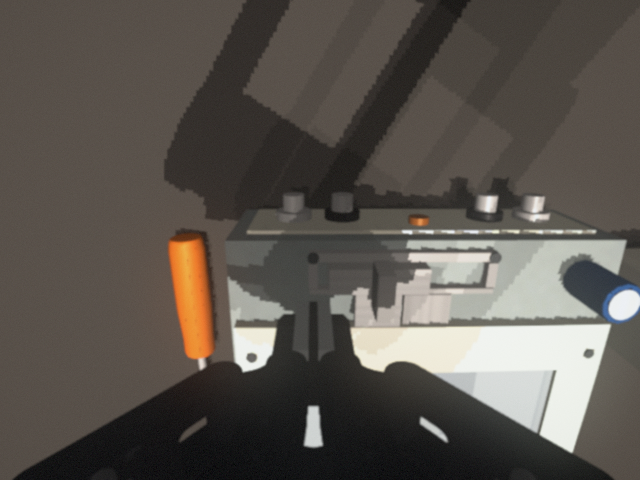

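The lid is flat shut; the tab at about (400,285) is clear to the right of the fingers at (313,310).

Emit:
move_arm:
  targets:
    - [0,0,1,0,1]
    - [0,0,1,0,1]
    - [0,0,1,0,1]
    - [0,0,0.3,0,1]
    - [0,0.5,0,0,1]
    - [0,0.5,0,0,1]
    - [0,0,0,0,1]

```text
t: 9.7
eef_pos: [0.4512, -0.1233, 0.1018]
tool_rot: [0.0, -0.075, 0.997, 0.0]
contact_force: [-0.0, 0.3, -0.1]
finger_gap: 0.0003
grasp_force: 0.0
```

```bash
python3 st.py
```

```text
t 9.7 fix mm [-96.  -51.  101.8] toolx deg 188.57477319922 want 188.45 F [-0.   0.3 -0.1] gap 0.00031960545307250826 q6 -2.1087557868833433
```

Emit:
move_arm:
  targets:
    - [0,0.3,0,0,1]
    - [0,0.3,0,0,1]
    - [0,0.3,0,0,1]
    - [0,0.3,0,0,1]
    - [0,0.3,0,0,1]
    - [0,0.3,0,0,1]

```text
t: 10.3
eef_pos: [0.4485, -0.1062, 0.1016]
tool_rot: [0.0, -0.074, 0.997, -0.0]
contact_force: [0.7, -2.5, 1.9]
finger_gap: -0.0002
grasp_force: 1.3
```

```bash
python3 st.py
```

```text
t 10.3 fix mm [-96.1 -33.8 101.6] toolx deg 188.51379124027378 want 188.45 F [ 0.7 -2.5  1.9] gap -0.0001562381220814697 q6 -2.0747533058595553
```

Emit:
move_arm:
  targets:
    - [0,0.3,0,0,1]
    - [0,0.3,0,0,1]
    - [0,0.3,0,0,1]
    - [0,0.2,0,0,1]
    - [0,0.1,0,0,1]
    - [0,0.1,0,0,1]
    - [0,0,0,0,1]

```text
t: 11.0
eef_pos: [0.4465, -0.093, 0.1013]
tool_rot: [0.0, -0.074, 0.997, 0.0]
contact_force: [0.8, -1.8, 1.4]
finger_gap: 0.0001
grasp_force: 1.0
```

```bash
python3 st.py
```

```text
t 11.0 fix mm [-96.2 -20.5 101.3] toolx deg 188.531416958043 want 188.45 F [ 0.8 -1.8  1.4] gap 5.875988828407798e-05 q6 -2.0499192019391534
```

Emit:
move_arm:
  targets:
    - [0,0.1,0,0,1]
    - [0,0.1,0,0,1]
    - [0,0.1,0,0,1]
    - [0,0.1,0,0,1]
    - [0,0,0,0,1]

```text
t: 11.5
eef_pos: [0.4458, -0.0891, 0.1013]
tool_rot: [0.0, -0.074, 0.997, 0.0]
contact_force: [0.2, -2.1, 1.5]
finger_gap: 0.0002
grasp_force: 1.1
```

```bash
python3 st.py
```

```text
t 11.5 fix mm [-96.2 -16.5 101.3] toolx deg 188.53348793017733 want 188.45 F [ 0.2 -2.1  1.5] gap 0.00018433107945094372 q6 -2.0420725379753173
```

Emit:
move_arm:
  targets:
    - [0,0.1,0,0,1]
    - [0,0.1,0,0,1]
    - [0,0.1,0,0,1]
    - [0,0,0,0,1]

```text
t: 11.9
eef_pos: [0.4457, -0.0885, 0.1014]
tool_rot: [0.0, -0.074, 0.997, -0.003]
contact_force: [2.9, -7.7, 0.4]
finger_gap: 0.0002
grasp_force: 4.3
```

```bash
python3 st.py
```

```text
t 11.9 fix mm [-96.3 -15.8 101.4] toolx deg 188.50002133685663 want 188.45 F [ 2.9 -7.7  0.4] gap 0.000184785649284186 q6 -2.036118824708492
```

Emit:
move_arm:
  targets:
    - [0,0.1,0,0,1]
    - [0,0.1,0,0,1]
    - [0,0,0,0,1]

```text
t: 12.2
eef_pos: [0.4457, -0.0882, 0.1015]
tool_rot: [0.001, -0.074, 0.997, -0.004]
contact_force: [3.4, -13.7, -1.2]
finger_gap: 0.0003
grasp_force: 6.6
```

Emit:
move_arm:
  targets:
    - [0,-1,0,0,1]
    - [0,-1,0,0,1]
    - [0,0,-2,0,1]
    - [0,0,-4,0,1]
    - [0,0,-4,0,1]
    - [0,0,-2,0,1]
    - [0,0,0,0,1]

```text
t: 12.9
eef_pos: [0.4496, -0.1044, 0.2249]
tool_rot: [0.003, -0.074, 0.997, -0.001]
contact_force: [-0.4, 0.1, -0.2]
finger_gap: 0.0003
grasp_force: 0.0
```

```bash
python3 st.py; python3 - <<'E'
from h import *
s=env.get_state();p,d=cams.capture("wrist");cv2.imwrite("pics/w3.png",p[...,::-1])
from scipy.spatial.transform import Rotation as R
c=cams.get_calibration("wrist");q=s["tool_rot"];T=np.eye(4);T[:3,:3]=R.from_quat([q[1],q[2],q[3],q[0]]).as_matrix();T[:3,3]=s["eef_pos"];W=T@c["mount"]
uv=np.stack(np.meshgrid(np.arange(640),np.arange(480)),-1).reshape(-1,2)
r,_=rays("wrist",uv);C=(np.c_[r,np.ones(len(r))]*d.reshape(-1,1))@W[:3,:3].T+W[:3,3]
f=np.load("fix.npy");ex=np.array([np.cos(f[2]),np.sin(f[2])]);ey=np.array([-ex[1],ex[0]])
F=np.c_[(C[:,:2]-f[:2])@np.c_[ex,ey],C[:,2]]*1000;F=F[d.ravel()>0]
t=F[(F[:,2]>108)&(F[:,2]<120)&(F[:,0]<-78)&(F[:,0]>-115)&(abs(F[:,1])<40)];print("tab",np.percentile(t,[2,50,98],axis=0),len(t))
E
```

```text
t 12.9 fix mm [-94.8 -32.2 224.9] toolx deg 188.54182354493497 want 188.45 F [-0.4  0.1 -0.2] gap 0.000316471260233224 q6 -2.071816187872937
tab [[-1.08063542e+02 -4.01303988e+00  1.09097518e+02]
 [-9.73747696e+01  7.20180027e-02  1.14579109e+02]
 [-8.46090977e+01  4.27087236e+00  1.16135208e+02]] 475
```

View pics/w3.png

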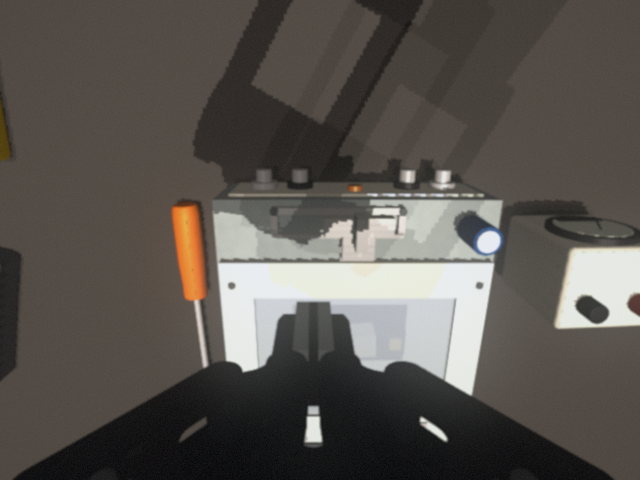

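The tab now measures y ≈ 0 mm (travel 0.030) with the tongue over the lug at about (357,240). The lid is flat, the capacitor (487,241) and meter are in place, and the gripper is clear.

```bash
python3 -c "
from station import order
print(order.close_job())"
```

```text
the job is handed in; nothing more can be done
None
```

The lid was pushed gently shut, then the latch was slid to its end stop over the lug; nothing else was touched, and I handed the job in at about 13 s with the arm clear.

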